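# Slide a painting panel into its jig notches and swing the keeper across

## Task

With a fingertip, push the painting panel along the rails of the priming jig until you feel it drop into the notches and lie level, then push the steel keeper bar round by its upright peg until it lies right across the panel. The panel is only ever pushed, never lifted off its rails, and everything else on the table stays where it is; take your hand away when done.

Things in the scene. Friction and masses are not known exactly. Their poses are not given: they have to be found in the camera images.
- jig: fixed jig, plywood base 190 mm (x) by 400 mm (y), 12 mm thick; origin at the centre of its underside, on the table. Two dark steel rails along y (28 to 64 mm either side of the middle), running face 30 mm above the table. The panel travels to the jig's +y. Wooden side guides at x = +-71.5 to +-91.5 mm, tops 50 mm above the table; ends open.
- panel: loose white-primed panel 140 x 140 x 18 mm, about 0.45 kg, axes as the jig's, on four 8 mm high feet. Origin mid-square at the feet's undersides: the slab is 8 to 26 mm above it, the -y edge to push 70 mm behind it. It starts towards the jig's -y end. Its top is 56 mm above the table riding the rails, 49 mm when dropped into the notches (about flush with the guides).
- seat (a point): the panel's origin when it sits in the notches: jig x = 0, y = +90 mm, 23 mm above the table. The rails' notches (7 mm deep) take all four feet at once here and nowhere else; the feet have 2.5 mm play each way along y, then the notch walls stop the panel.
- keeper (a joint): keeper angle: flat steel bar 62 x 14 x 8 mm hinged on an upright pin on the jig's -x guide. 0: points to the jig's +y, along the guide; grows clockwise seen from above; pi/2: points to +x, across the panel. Stops at -0.4 and 1.6; stays where left (about 1 N moves the peg). Underside 52 mm above the table: clears a dropped panel by 3 mm, strikes one not dropped.
- keeper_pivot (a point): the keeper's hinge pin, at the height of the bar's underside (jig x = -81.5, y = +90 mm, 52 mm above the table)
- keeper_peg (a point): centre of the top of the keeper's upright round peg, 16 mm in diameter, 55 mm from the hinge pin; it rises from the bar (top at 60 mm above the table) to 92 mm above the table
- paint_bottle: closed white plastic paint bottle, 48 mm across, 130 mm tall, standing; origin at the centre of its underside
- gesso_jar: closed white jar, 68 mm across, 75 mm tall, standing; origin at the centre of its underside
- tape_roll: roll of paper tape lying flat, 90 mm across, 25 mm tall; origin at the centre of its underside
- sanding_block: cork sanding block 70 x 45 x 28 mm; origin at the centre of its underside
- brush_cup: empty white ceramic cup, 72 mm across, 85 mm tall; origin at the centre of its underside
- flat_brush: flat brush lying flat, about 180 mm long along its x; origin at the middle of its length, on its underside
Not all that is in view belongs to the job. Of the things that look like the panel, the smallest one is meant.

How it is judged:
On the way, in this order (a step that is already met when the one before it is completed fails the run):
1. the panel has dropped into the notches and lies level (z of panel in the frame of jig below 0.0258 m and y of panel in the frame of jig between 0.083 and 0.097 m and angle between panel's own z axis and vertical below 0.035 rad), for 0.2 s.
2. the keeper lies across the panel (value of joint keeper above 1.3 rad), for 0.1 s.
At the end, for the whole second after the job is handed in: The panel sits in the notches (feet less than 2.8 mm above the notch floors, within 7 mm of the seat along the rails, level within 2 degrees) at rest, and the keeper is turned to more than 1.3 rad (75 degrees), across the panel (all of step 1 and value of joint keeper above 1.3 rad and linear speed of panel below 0.02 m/s); the robot touches nothing.
It fails at once if the panel is lifted off its rails (more than 12 mm above them) or tipped up more than 17 degrees (z of panel in the frame of jig above 0.042 m or angle between panel's own z axis and vertical above 0.3 rad).
It fails at once if another thing on the table is moved more than 25 mm (distance of any of paint_bottle, gesso_jar, tape_roll, sanding_block, brush_cup, flat_brush from where it was at the start of the episode above 0.025 m).
It also fails if it takes over 53 s, if anything falls off the work surface, if the arm or the gripper's body presses on something with over 40 N, if the wrist force passes 120 N, or if a joint passes its speed limit or range.

## Robot

A 7-joint arm with a two-finger parallel gripper is mounted at the origin on the work surface. World frame = base frame: x ahead of the robot, y to its left, z up, the work surface at z = 0. Lengths are in m, angles in rad, forces in N, time in s.
With the tool pointing down it reaches from about 0.4 to 0.875 m from the base axis. Payload 19.3 kg.
Tool frame: the origin (TCP) lies at the very end of the fingers, on their centre line; the grasp point (between the pads) lies 19 mm behind it; y points along the fingers, x is the direction in which the jaws open and shut, and the axes are right-handed (so a half turn about y gives the same grasp; the last joint's range is limited). The gripper opens to 85 mm and grips with 20 to 120 N. Pads are 22 mm wide; open, the fingers measure 114 mm over their backs; the gripper's body (76 mm by 85 mm) begins 54 mm behind the grasp point. The pads swing forward as they close: fully open they stand 13 mm farther back than shut.
Start: joints at [-0.07, 0.521, -0.036, 1.599, 0.021, 1.021, -0.113], TCP at [0.625, -0, 0.231] pointing down, gripper open.
Joint ranges: [-2.91, 2.91], [-0.3, 2.13], [-1.5, 1.42], [0.17, 2.43], [-1.26, 4.41], [0.16, 1.93], [-2.52, 2.52]. Speed limits (rad/s): [1.89, 1.89, 2.39, 2.39, 3.01, 3.01, 3.01].

## Interface

Orientations are given as [roll, pitch, yaw] about the fixed x, y, z axes, in that order (R = Rz(yaw) Ry(pitch) Rx(roll)).
In Python, from workcell import bot gives the robot as it stands. The module is installed in compiled form; this text tells all that it offers.
- The arm moves only by the shell command python3 -m crank 'ROWS' [FORCE]. ROWS is JSON, a list of rows, each an object of numbers: "hand": the closure, from 0 (fully open) to 1 (shut); "dx", "dy", "dz": the shift along the tool's x, y, z in mm; "yaw": the turn about the tool's y in rad. In form: [{"hand": .., "dx": .., "dy": .., "dz": .., "yaw": ..}, ...]. A call has 1 to 12 rows; each row is the pose to reach, as a shift and turn from the pose commanded when the call began, along the tool's axes at that moment; what a row does not reach only later rows make up. A row lasts 1/12 s, in which the tool goes at most 41.7 mm and 7.16 degrees, less where a joint would pass 70% of its speed; a pose out of reach is approached as far as the arm can. A call with a gripper value outside its range is refused whole. The fingers move at their own pace and stop on an object; FORCE is the grip in N (left out, the last holds). Time passes only in rows, so rows that repeat a pose let the fingers close. It gives the time, the measured TCP pose, the force and the opening at its end, in the units of the state.
- bot.observe(): the state, without advancing time (a new reading comes with each control period).
- bot.grab_frame(name): name is "scene" or "side" or "wrist"; returns the picture (384x512x3 uint8, red, green, blue); there is no depth.
- bot.camera_info(name): a dict with "fx", "fy", "cx", "cy" (pixels), "rvec" (rotation vector, rad) and "tvec" (3), from world to camera coordinates, as OpenCV has them. Camera axes: x right, y down, z forward; pixel columns grow to the right and rows downward; lengths in m; the calibration is good to about 2 mm. A picture is of the moment at which its call begins: read the wrist's pose just before it. camera_info takes no time and is no camera call; for the wrist camera it gives the pose at the moment of the call.
- bot.job_done(): hands the job in, once; it reports no verdict.
The state is a dict: "clock": time; "qpos": joint angles; "qd": joint speeds; "joint_efforts": joint torques, N m; "position": TCP position; "tool_rot": TCP orientation; "force": force on the tool from outside, world axes, zero at the start; "moment": the same for the moment, N m; "grip_width": finger opening in m.
Only numpy, scipy, OpenCV 4.12 (cv2) and the standard library are available. Lean on these libraries where they do the work, as an engineer would, in place of code of your own. Each camera call takes 0.05 s, during which the arm holds its last target.

## Working session

There is one attempt and no reset: what is moved stays moved. The work goes in short steps, Python scripts to look and compute and a shell command to move; the robot and the scene stay as the last step left them, time stands still between calls to the robot, and variables do not carry over. Pictures are saved under pics/ and viewed, and the job is handed in when it is done.

```bash
mkdir -p pics; python3 - <<'E'
from workcell import bot
import cv2
s=bot.observe();print({k:s[k] for k in ('clock','position','tool_rot','force','grip_width')})
for n in('scene','side','wrist'):
    print(n,bot.camera_info(n))
    f=bot.grab_frame(n);cv2.imwrite(f'pics/{n}0.png',f[:,:,::-1])
E
```

```text
{'clock': 0.0, 'position': array([ 6.2467169e-01, -2.6689400e-05,  2.3073626e-01]), 'tool_rot': array([-1.57087974e+00,  1.10040948e-03, -5.39244648e-06]), 'force': array([-0.10382576, -0.02159805,  0.37477407]), 'grip_width': 0.08564105026625468}
scene {'fx': 367.0217977750445, 'fy': 367.0217977750445, 'cx': 250.01650057715858, 'cy': 195.596251807187, 'rvec': array([ 1.66096895,  2.12254427, -0.65575923]), 'tvec': array([ 0.16578458, -0.3351318 ,  1.35707736])}
side {'fx': 364.21091897509996, 'fy': 364.21091897509996, 'cx': 254.7184361814903, 'cy': 194.6613113004715, 'rvec': array([ 0.09885038, -2.8973484 ,  1.13759566]), 'tvec': array([0.4933954 , 0.08512927, 1.08490921])}
wrist {'fx': 276.78788916300346, 'fy': 276.78788916300346, 'cx': 257.7319733800756, 'cy': 189.3379811837299, 'rvec': array([-2.85021147e+00, -2.49849576e-04,  2.12981527e-03]), 'tvec': array([-0.62424769, -0.03808505,  0.37888525])}
```

View pics/scene0.png

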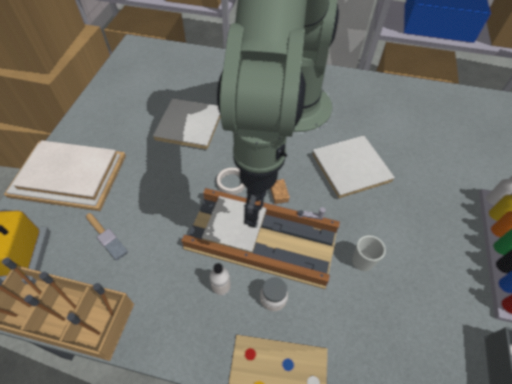

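View pics/side0.png

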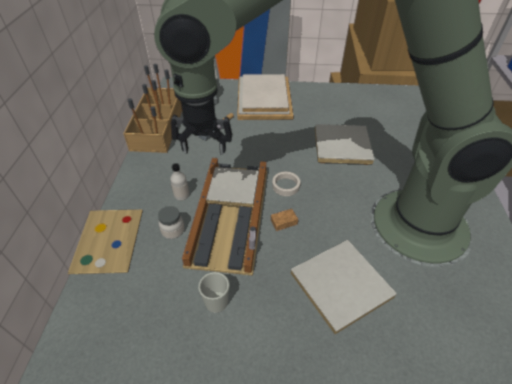

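View pics/wrist0.png

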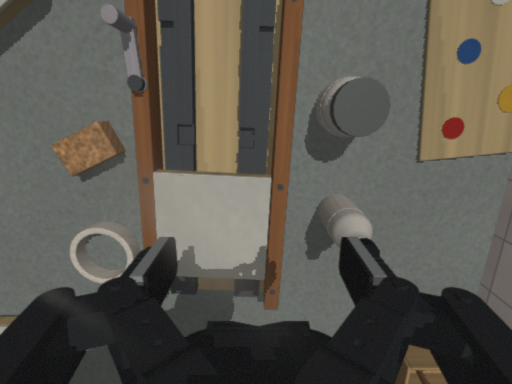

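The scene view shows four panel-like things: in the jig (235,222), grey-topped (187,122), white (352,165) and white on a stack (67,172). The one on the jig rails fits, as it looks smallest; I'll check by its size. In the wrist view the panel is at about (213,225) and the keeper runs from its pivot at about (135,85) to its peg at about (117,17).

```bash
cat > h.py <<'E'
import numpy as np,cv2
from workcell import bot
def cam(n,ci=None):
    c=ci or bot.camera_info(n);R,_=cv2.Rodrigues(np.array(c['rvec']));t=np.array(c['tvec'])
    K=np.array([[c['fx'],0,c['cx']],[0,c['fy'],c['cy']],[0,0,1]]);return K,R,t
def ray(C,uv,z):
    K,R,t=C;o=-R.T@t;d=R.T@np.linalg.inv(K)@np.array([uv[0],uv[1],1.]);return o+d*(z-o[2])/d[2]
def proj(C,p):
    K,R,t=C;q=K@(R@np.array(p)+t);return q[:2]/q[2]
E
python3 - <<'E'
import cv2
a=cv2.imread('pics/wrist0.png');cv2.imwrite('pics/w0a.png',cv2.resize(a[0:200,80:320],None,fx=3.3,fy=3,interpolation=cv2.INTER_CUBIC)[:600,:792])
cv2.imwrite('pics/w0b.png',cv2.resize(a[150:320,80:320],None,fx=3,fy=3,interpolation=cv2.INTER_CUBIC))
b=cv2.imread('pics/side0.png');cv2.imwrite('pics/s0a.png',cv2.resize(b[140:300,150:330],None,fx=3.7,fy=3.7,interpolation=cv2.INTER_CUBIC))
from h import *
C=cam('scene')
for n,q in dict(greytop=[(178,99),(221,106),(207,149),(155,137)],white=[(313,152),(364,137),(393,181),(343,195)],stack=[(43,141),(118,152),(96,196),(15,187)],jig=[(215,195),(262,207),(250,250),(203,238)]).items():
    P=[ray(C,u,.05 if n=='jig' else .02)[:2] for u in q]; print(n,[round(float(np.linalg.norm(P[i]-P[i-1])),3) for i in range(4)],np.round(np.mean(P,0),3))
E
```

```text
greytop [0.198, 0.163, 0.209, 0.187] [ 0.195 -0.336]
white [0.186, 0.191, 0.194, 0.171] [0.255 0.23 ]
stack [0.191, 0.265, 0.177, 0.257] [ 0.483 -0.644]
jig [0.143, 0.142, 0.139, 0.131] [ 0.564 -0.081]
```

View pics/w0a.png

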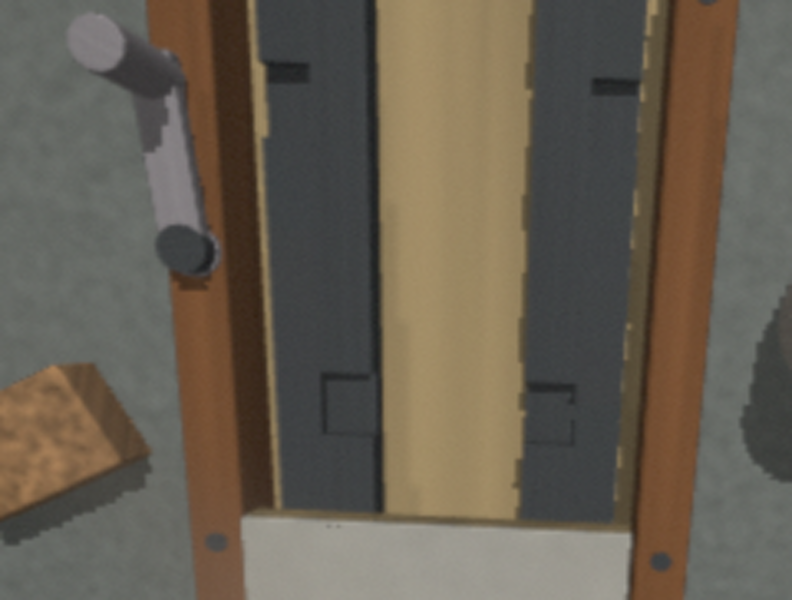

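View pics/w0b.png

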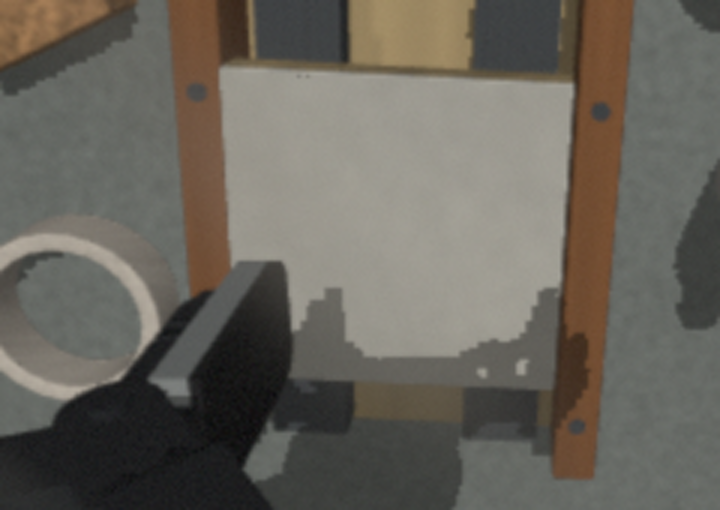

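View pics/s0a.png

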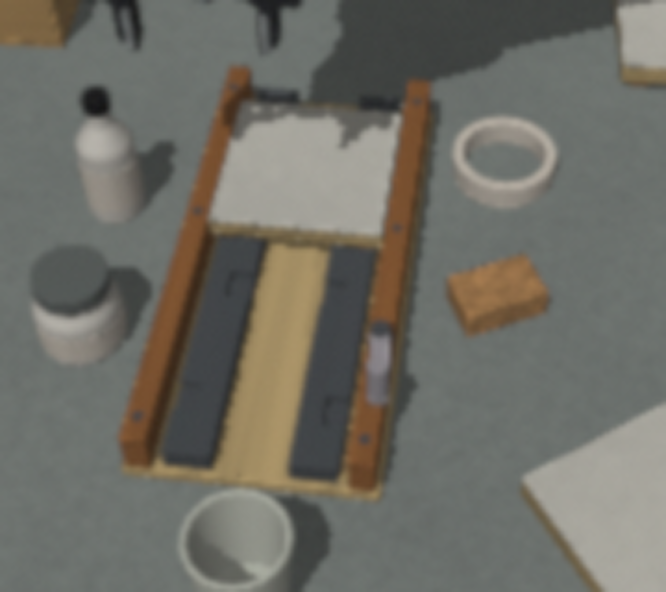

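```bash
python3 - <<'E'
from h import *
C=cam('wrist')
def r(u,z): return np.round(ray(C,u,z)*1000,1)[:2]
for n,u,z in [('screwL',(145.5,180.3),.05),('screwR',(280,187.3),.05),('pivot',(136.4,83),.062),('peg',(109.7,14),.092),
 ('Lout1',(137.3,150),.05),('Lout2',(143.3,236.7),.05),('Rout1',(291,150),.05),('Rend',(278.3,308.7),.05),('RendL',(80+553/3,150+478/3),.05),
 ('pFL',(154,170.7),.056),('pFR',(271,177.3),.056),('pBR',(264.3,279.3),.056),('pBL',(80+290/3,150+378/3),.056)]: print(n,r(u,z))
C=cam('side')
def f(x,y): return (150+x/3.7,140+y/3.7)
for n,u,z in [('screwL',(396,227),.05),('screwR',(196,211),.05),('scrL2',(363,440),.05),('scrR2',(136,416),.05),('peg?',(378,330),.092),('pFL',(380,237),.056),('pFR',(210,225),.056),('gEndL',(378,485),.05),
 ('gEndR',(123,456),.05)]: print(n,np.round(ray(C,f(*u),z)*1000,1)[:2])
E
```

```text
screwL [488.9 -13.2]
screwR [651.5 -21.9]
pivot [496.7  95.9]
peg [492.5 151.2]
Lout1 [483.6  23.4]
Lout2 [477.3 -88.1]
Rout1 [663.3  23.5]
Rend [ 653.2 -198.9]
RendL [ 633.6 -200. ]
pFL [502.8   0. ]
pFR [640.1  -7.9]
pBR [ 633.1 -147.2]
pBL [ 517.4 -142.2]
screwL [488.3 -10. ]
screwR [651.  -16.5]
scrL2 [498.4 191.1]
scrR2 [660.8 182. ]
peg? [492.4 126.2]
pFL [499.9   6.7]
pFR [635.8   3.1]
gEndL [485.3 226.2]
gEndR [663.4 215.3]
```

The jig panel measures about 140 mm, against 165–265 mm for the others, so it is the one meant. The jig's origin is at about (571.5, 3) mm with yaw about −0.048, and the panel is at jig y of about −76 mm. I'll shut the fingers, align the tool and go behind the panel, staying high.

```bash
python3 -m crank '[{"hand":1,"dx":-12,"dy":0,"dz":-35,"yaw":0.048},{"hand":1,"dx":-25,"dy":0,"dz":-70,"yaw":0.048},{"hand":1,"dx":-37,"dy":0,"dz":-105,"yaw":0.048},{"hand":1,"dx":-50,"dy":20,"dz":-145,"yaw":0.048},{"hand":1,"dx":-62,"dy":50,"dz":-177,"yaw":0.048},{"hand":1,"dx":-62,"dy":80,"dz":-177,"yaw":0.048},{"hand":1,"dx":-62,"dy":110,"dz":-177,"yaw":0.048},{"hand":1,"dx":-62,"dy":110,"dz":-177,"yaw":0.048},{"hand":1,"dx":-62,"dy":110,"dz":-177,"yaw":0.048}]'
python3 - <<'E'
from h import *
s=bot.observe();print(s['position'],s['tool_rot'],s['force'])
for n in('side','scene','wrist'):
    f=bot.grab_frame(n);cv2.imwrite(f'pics/{n}1.png',f[:,:,::-1])
b=cv2.imread('pics/side1.png')[60:260,120:320];w=cv2.imread('pics/wrist1.png')
cv2.imwrite('pics/m1.png',np.hstack([cv2.resize(b,(400,400),interpolation=2),cv2.resize(w,(400,300))if 0 else cv2.resize(w[0:384,100:484],(400,400))]))
E
```

```text
clock: 0.9
position: [0.5625, -0.1766, 0.1208]
tool_rot: [-1.57, 0.003, -0.048]
force: [0.9, 1.3, 1.1]
grip_width: -0.0001
[ 0.56246037 -0.17662862  0.12076973] [-1.57012177  0.00252893 -0.04788993] [0.87579835 1.29557465 1.06513779]
```

View pics/m1.png

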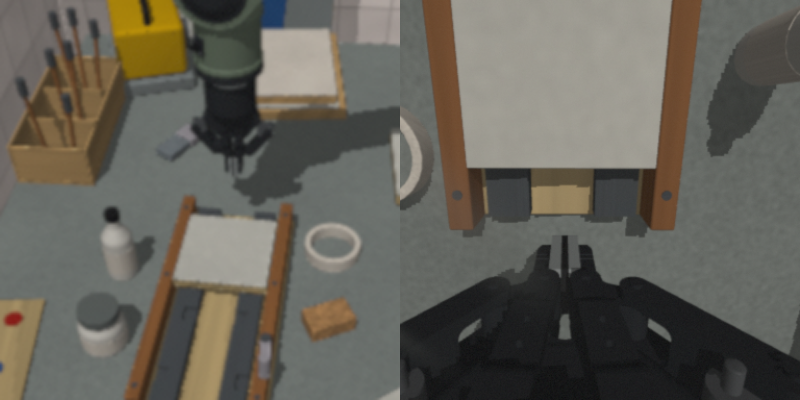

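The wrist view shows the fingers shut and centred behind the panel. Its rear edge is at row ~161, and the guide ends are at row ~219 of the full frame. I'll measure these.

```bash
python3 - <<'E'
from h import *
C=cam('wrist');f=lambda x,y:((x-400)*.96+100,y*.96)
for n,u,z in [('pBL',(467,168),.056),('pBR',(659,168),.056),('scL',(457,196),.05),('scR',(666,196),.05),('gLo',(446,230),.05),('gRo',(675,230),.05),('gLo2',(424,0),.05),('gRo2',(700,0),.05)]:
    print(n,np.round(ray(C,f(*u),z)*1000,1))
E
```

```text
pBL [ 494.3 -141.4   56. ]
pBR [ 635.4 -148.1   56. ]
scL [ 481.3 -164.    50. ]
scR [ 643.9 -171.8   50. ]
gLo [ 468. -192.   50.]
gRo [ 652.7 -200.9   50. ]
gLo2 [480.3 -31.7  50. ]
gRo2 [658.7 -40.   50. ]
```

```bash
python3 -m crank '[{"hand":1,"dx":0,"dy":30,"dz":0,"yaw":0},{"hand":1,"dx":0,"dy":60,"dz":0,"yaw":0},{"hand":1,"dx":0,"dy":79,"dz":0,"yaw":0},{"hand":1,"dx":0,"dy":79,"dz":0,"yaw":0},{"hand":1,"dx":0,"dy":79,"dz":5,"yaw":0},{"hand":1,"dx":0,"dy":79,"dz":10,"yaw":0},{"hand":1,"dx":0,"dy":79,"dz":15,"yaw":0},{"hand":1,"dx":0,"dy":79,"dz":20,"yaw":0},{"hand":1,"dx":0,"dy":79,"dz":25,"yaw":0},{"hand":1,"dx":0,"dy":79,"dz":30,"yaw":0},{"hand":1,"dx":0,"dy":79,"dz":35,"yaw":0},{"hand":1,"dx":0,"dy":79,"dz":40,"yaw":0}]'
python3 - <<'E'
from h import *
print(bot.observe()['force'])
f=bot.grab_frame('side');cv2.imwrite('pics/side2.png',cv2.resize(f[100:300,150:330,::-1],None,fx=3,fy=3,interpolation=2))
E
```

```text
clock: 2.05
position: [0.5653, -0.1374, 0.043]
tool_rot: [-1.572, -0.001, -0.049]
force: [-0.1, -5.6, 5.2]
grip_width: -0.0001
[-0.06153623 -5.59216156  5.23285518]
```

View pics/side2.png

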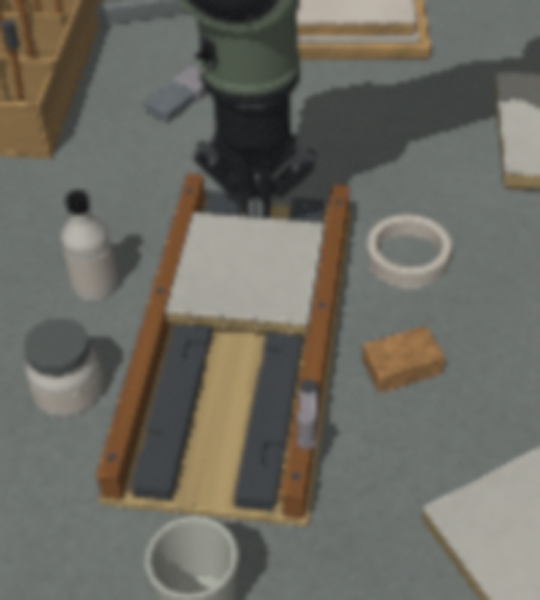

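The panel slides under the tip with about 5.6 N and stays square. Keep pushing.

```bash
python3 -m crank '[{"hand":1,"dx":0,"dy":0,"dz":10,"yaw":0},{"hand":1,"dx":0,"dy":0,"dz":20,"yaw":0},{"hand":1,"dx":0,"dy":0,"dz":30,"yaw":0},{"hand":1,"dx":0,"dy":0,"dz":40,"yaw":0},{"hand":1,"dx":0,"dy":0,"dz":50,"yaw":0},{"hand":1,"dx":0,"dy":0,"dz":60,"yaw":0},{"hand":1,"dx":0,"dy":0,"dz":70,"yaw":0},{"hand":1,"dx":0,"dy":0,"dz":80,"yaw":0},{"hand":1,"dx":0,"dy":0,"dz":90,"yaw":0},{"hand":1,"dx":0,"dy":0,"dz":100,"yaw":0},{"hand":1,"dx":0,"dy":0,"dz":108,"yaw":0},{"hand":1,"dx":0,"dy":0,"dz":112,"yaw":0}]'
python3 - <<'E'
from h import *
print(bot.observe()['force'])
for n in('side','wrist'):
    f=bot.grab_frame(n);cv2.imwrite(f'pics/{n}3.png',f[:,:,::-1])
b=cv2.imread('pics/side3.png')[110:310,140:340];w=cv2.imread('pics/wrist3.png')
cv2.imwrite('pics/m3.png',np.hstack([cv2.resize(b,(400,400),interpolation=2),cv2.resize(w[:,64:448],(400,400))]))
E
```

```text
clock: 3.1
position: [0.5705, -0.0244, 0.0426]
tool_rot: [-1.571, -0.0, -0.047]
force: [-0.6, -5.0, 4.3]
grip_width: -0.0002
[-0.58774762 -5.04231259  4.31778294]
```

View pics/m3.png

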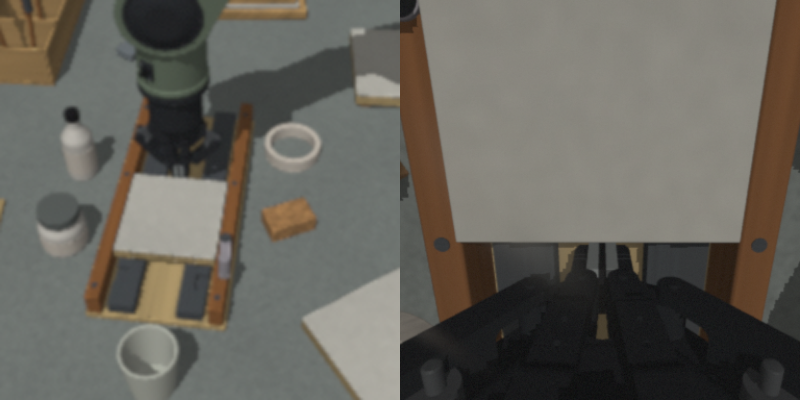

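Panel at about jig y +54, still riding; ~36 mm to go. Slower now.

```bash
python3 -m crank '[{"hand":1,"dx":0,"dy":0,"dz":4,"yaw":0},{"hand":1,"dx":0,"dy":0,"dz":8,"yaw":0},{"hand":1,"dx":0,"dy":0,"dz":12,"yaw":0},{"hand":1,"dx":0,"dy":0,"dz":16,"yaw":0},{"hand":1,"dx":0,"dy":0,"dz":20,"yaw":0},{"hand":1,"dx":0,"dy":0,"dz":22,"yaw":0},{"hand":1,"dx":0,"dy":0,"dz":24,"yaw":0},{"hand":1,"dx":0,"dy":0,"dz":26,"yaw":0},{"hand":1,"dx":0,"dy":0,"dz":28,"yaw":0}]'
python3 -m crank '[{"hand":1,"dx":0,"dy":0,"dz":2,"yaw":0},{"hand":1,"dx":0,"dy":0,"dz":4,"yaw":0}]'
python3 -m crank '[{"hand":1,"dx":0,"dy":0,"dz":1.5,"yaw":0},{"hand":1,"dx":0,"dy":0,"dz":3,"yaw":0}]'
python3 - <<'E'
from h import *
print(bot.observe()['force'])
f=bot.grab_frame('wrist');cv2.imwrite('pics/wrist4.png',f[:,:,::-1])
E
```

```text
clock: 3.95
position: [0.5716, 0.0028, 0.0423]
tool_rot: [-1.571, 0.0, -0.048]
force: [-1.2, -3.4, 1.3]
grip_width: -0.0002
clock: 4.12
position: [0.5718, 0.0069, 0.0423]
tool_rot: [-1.571, 0.0, -0.048]
force: [-0.0, -4.6, 1.3]
grip_width: 0.0005
clock: 4.28
position: [0.5719, 0.01, 0.0422]
tool_rot: [-1.571, 0.0, -0.048]
force: [0.9, -0.5, 0.5]
grip_width: -0.0002
[ 0.87159886 -0.46860739  0.52697444]
```

View pics/wrist4.png

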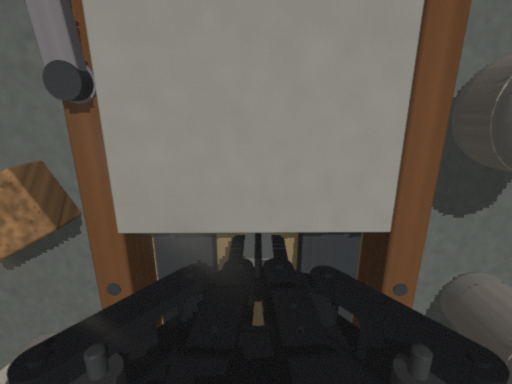

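The rear edge is 276 px wide at row 233, against 274 px at row 232 before, so the panel has not dropped yet. Keep creeping.

```bash
python3 -m crank '[{"hand":1,"dx":0,"dy":0,"dz":1,"yaw":0},{"hand":1,"dx":0,"dy":0,"dz":2,"yaw":0}]'
python3 - <<'E'
from h import *
print(bot.observe()['force'])
f=bot.grab_frame('wrist');cv2.imwrite('pics/wrist5.png',f[:,:,::-1])
g=f.astype(int).min(2)
for r in (215,225,235): 
    x=np.where(g[r,60:450]>115)[0]+60; print(r,x.min() if len(x) else None,x.max() if len(x) else None)
print([int(v) for v in g[220:245,180]])
E
```

```text
clock: 4.5
position: [0.572, 0.0118, 0.0422]
tool_rot: [-1.571, 0.0, -0.048]
force: [-0.5, -2.1, 0.5]
grip_width: 0.0001
[-0.47995587 -2.08121152  0.482758  ]
215 123 385
225 125 384
235 None None
[126, 127, 126, 126, 126, 125, 117, 80, 67, 65, 70, 75, 75, 74, 73, 72, 72, 73, 72, 70, 70, 71, 67, 70, 69]
```

View pics/wrist5.png

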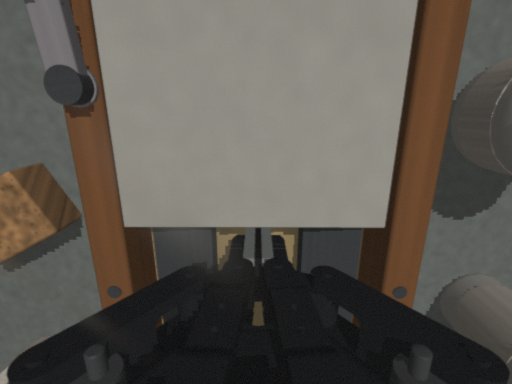

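The edge has shrunk to 262 px, a ratio of 0.95, which is what a 7 mm drop gives. Now back off and rise, then check.

```bash
python3 -m crank '[{"hand":1,"dx":0,"dy":0,"dz":-10,"yaw":0},{"hand":1,"dx":0,"dy":0,"dz":-20,"yaw":0},{"hand":1,"dx":0,"dy":-35,"dz":-20,"yaw":0},{"hand":1,"dx":0,"dy":-70,"dz":-20,"yaw":0},{"hand":1,"dx":0,"dy":-105,"dz":-20,"yaw":0},{"hand":1,"dx":0,"dy":-105,"dz":-20,"yaw":0},{"hand":1,"dx":0,"dy":-105,"dz":-20,"yaw":0}]'
python3 - <<'E'
from h import *
print(bot.observe()['force'])
for n in('side','wrist'):
    f=bot.grab_frame(n);cv2.imwrite(f'pics/{n}6.png',f[:,:,::-1])
b=cv2.imread('pics/side6.png')[140:300,160:290];w=cv2.imread('pics/wrist6.png')
cv2.imwrite('pics/m6.png',cv2.resize(b,None,fx=3.7,fy=3.7,interpolation=2))
print(cam('wrist'))
E
```

```text
clock: 5.13
position: [0.572, -0.0093, 0.1492]
tool_rot: [-1.57, -0.004, -0.049]
force: [-0.6, 0.5, -0.8]
grip_width: 0.0002
[-0.60373797  0.49887114 -0.75243362]
(array([[276.78788916,   0.        , 257.73197338],
       [  0.        , 276.78788916, 189.33798118],
       [  0.        ,   0.        ,   1.        ]]), array([[ 9.98811528e-01, -4.87292680e-02, -9.94803007e-04],
       [-4.63889004e-02, -9.56706532e-01,  2.87333745e-01],
       [-1.49532976e-02, -2.86946109e-01, -9.57830011e-01]]), array([-0.5702572 ,  0.00414223,  0.30358561]))
```

View pics/m6.png

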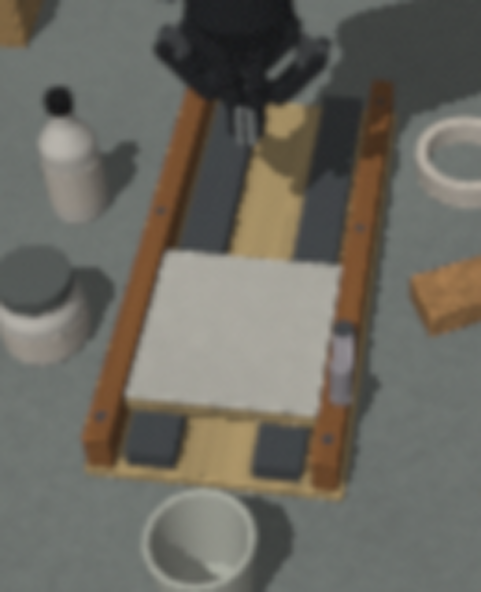

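View pics/wrist6.png

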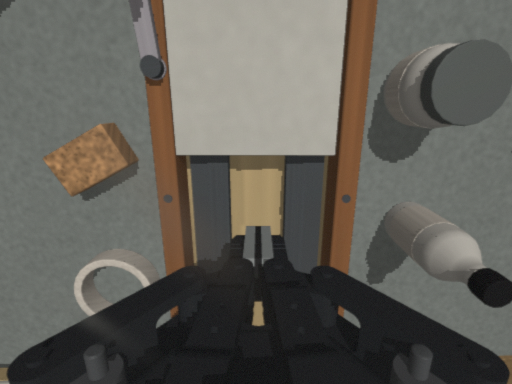

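```bash
python3 - <<'E'
from h import *
C=cam('wrist')
for z in (.049,.056):
    a=ray(C,(175.5,155.5),z);b=ray(C,(337,154.5),z);print(z,np.round(a*1e3,1),np.round(b*1e3,1),np.linalg.norm(a-b))
print('pivot',ray(C,(152,67),.062),'screws',ray(C,(168,198.5),.05),ray(C,(346.5,198.5),.05))
C=cam('side')
f=lambda x,y:(160+x/3.7,140+y/3.7)
for z in(.049,.056):
    a,b,c,d=[ray(C,f(*u),z) for u in((165,252),(341,266),(318,416),(127,402))];print(z,[np.linalg.norm(q)for q in(a-b,b-c,c-d,d-a)],np.round((a+b+c+d)/4,4))
E
```

```text
0.049 [500.3  25.7  49. ] [641.2  19.7  49. ] 0.14097570474229412
0.056 [502.5  26.8  56. ] [639.2  21.   56. ] 0.13686435716299108
pivot [0.49559848 0.09563665 0.062     ] screws [ 0.4885102 -0.0130642  0.05     ] [ 0.65086846 -0.02093075  0.05      ]
0.049 [np.float64(0.1396314437795413), np.float64(0.14018955381432693), np.float64(0.1376757970441573), np.float64(0.14254473451151703)] [0.572  0.0989 0.049 ]
0.056 [np.float64(0.13841735514150688), np.float64(0.13897061243658249), np.float64(0.1364787126597291), np.float64(0.14130531495172727)] [0.5709 0.1042 0.056 ]
```

The width is 141.0 mm at the dropped height (136.9 mm if it were still riding), and the rear edge lies within 1 mm of the seat's expectation, so the panel is seated. Next I go outside the peg, high first, then down to z = 70 mm.

```bash
python3 -m crank '[{"hand":1,"dx":-24,"dy":0,"dz":28,"yaw":0},{"hand":1,"dx":-48,"dy":0,"dz":56,"yaw":0},{"hand":1,"dx":-72,"dy":0,"dz":84,"yaw":0},{"hand":1,"dx":-96,"dy":0,"dz":112,"yaw":0},{"hand":1,"dx":-119,"dy":0,"dz":142,"yaw":0},{"hand":1,"dx":-119,"dy":0,"dz":142,"yaw":0},{"hand":1,"dx":-119,"dy":25,"dz":142,"yaw":0}]'
python3 - <<'E'
from h import *
s=bot.observe();print(s['position'],s['force'],s['qpos'])
for n in('side','wrist'):
    f=bot.grab_frame(n);cv2.imwrite(f'pics/{n}7.png',f[:,:,::-1])
b=cv2.imread('pics/side7.png')[140:300,160:320];w=cv2.imread('pics/wrist7.png')
cv2.imwrite('pics/m7.png',np.hstack([cv2.resize(b,(400,400),interpolation=2),cv2.resize(w[:,64:448],(400,400))]))
E
```

```text
clock: 5.82
position: [0.4594, 0.1415, 0.1241]
tool_rot: [-1.569, -0.003, -0.044]
force: [2.6, 0.4, 0.5]
grip_width: -0.0
[0.45943547 0.14153465 0.12406953] [2.60373746 0.35576556 0.54428089] [-0.42790278  0.45659339  0.00774633  2.0713745  -0.00671214  0.60999076
 -0.45990788]
```

View pics/m7.png

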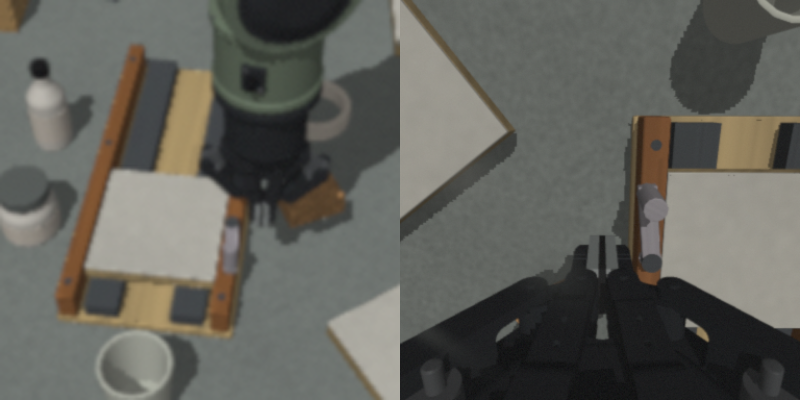

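```bash
python3 - <<'E'
from h import *
K,R,t=cam('wrist');p=ray((K,R,t),(308.8,200.6),.092);print(p)
E
python3 -m crank '[{"hand":1,"dx":0,"dy":25,"dz":0,"yaw":0},{"hand":1,"dx":0,"dy":54,"dz":0,"yaw":0},{"hand":1,"dx":0,"dy":54,"dz":0,"yaw":0},{"hand":1,"dx":6,"dy":54,"dz":3,"yaw":0},{"hand":1,"dx":12,"dy":54,"dz":5,"yaw":0},{"hand":1,"dx":17,"dy":54,"dz":7,"yaw":0},{"hand":1,"dx":22,"dy":54,"dz":9,"yaw":0},{"hand":1,"dx":28,"dy":54,"dz":10,"yaw":0},{"hand":1,"dx":33,"dy":54,"dz":11,"yaw":0},{"hand":1,"dx":38,"dy":54,"dz":11,"yaw":0},{"hand":1,"dx":44,"dy":54,"dz":11,"yaw":0}]'
python3 - <<'E'
from h import *
s=bot.observe();print(s['position'],s['force'])
f=bot.grab_frame('side');cv2.imwrite('pics/m8.png',cv2.resize(f[140:300,160:320,::-1],None,fx=3.5,fy=3.5,interpolation=2))
E
```

```text
[0.49067066 0.15109661 0.092     ]
clock: 6.83
position: [0.5039, 0.1482, 0.0684]
tool_rot: [-1.571, 0.0, -0.048]
force: [-1.4, -1.5, -0.1]
grip_width: 0.0
[0.50386429 0.14815347 0.06843124] [-1.39584717 -1.53801626 -0.09286629]
```

View pics/m8.png

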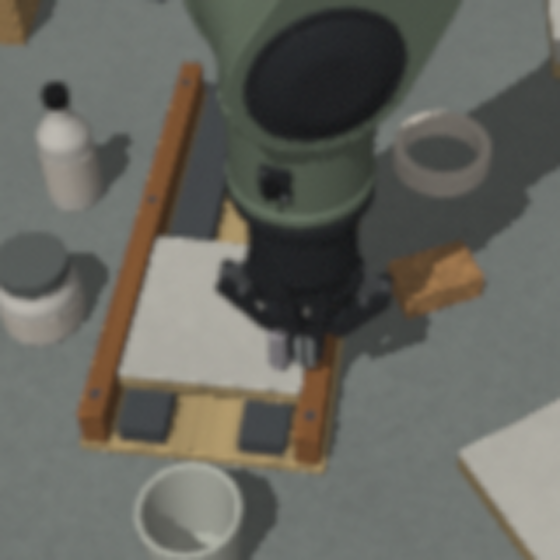

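The peg (280,345) is being carried just ahead of the fingertip (307,345), with a force of about 2 N. Continue the arc.

```bash
python3 -m crank '[{"hand":1,"dx":5,"dy":0,"dz":0,"yaw":0},{"hand":1,"dx":10,"dy":0,"dz":0,"yaw":0},{"hand":1,"dx":15,"dy":0,"dz":-2,"yaw":0},{"hand":1,"dx":21,"dy":0,"dz":-4,"yaw":0},{"hand":1,"dx":25,"dy":0,"dz":-7,"yaw":0},{"hand":1,"dx":30,"dy":0,"dz":-11,"yaw":0},{"hand":1,"dx":34,"dy":0,"dz":-15,"yaw":0},{"hand":1,"dx":37,"dy":0,"dz":-19,"yaw":0},{"hand":1,"dx":40,"dy":0,"dz":-22,"yaw":0},{"hand":1,"dx":42,"dy":0,"dz":-25,"yaw":0}]'
python3 - <<'E'
from h import *
s=bot.observe();print(s['position'],s['force'])
for n in('side','wrist','scene'):
    f=bot.grab_frame(n);cv2.imwrite(f'pics/{n}9.png',f[:,:,::-1])
b=cv2.imread('pics/side9.png')[140:300,160:320];w=cv2.imread('pics/scene9.png')
cv2.imwrite('pics/m9.png',np.hstack([cv2.resize(b,(400,400),interpolation=2),cv2.resize(w[170:300,180:310+60],(400,400*130//190))if 0 else cv2.resize(w[170:300,210:340],(400,400),interpolation=2)]))
E
```

```text
clock: 7.72
position: [0.5447, 0.1208, 0.0683]
tool_rot: [-1.571, -0.0, -0.048]
force: [-0.6, 0.7, -0.5]
grip_width: -0.0002
[0.54468808 0.12076149 0.06832702] [-0.58227752  0.67371928 -0.4631345 ]
```

View pics/m9.png

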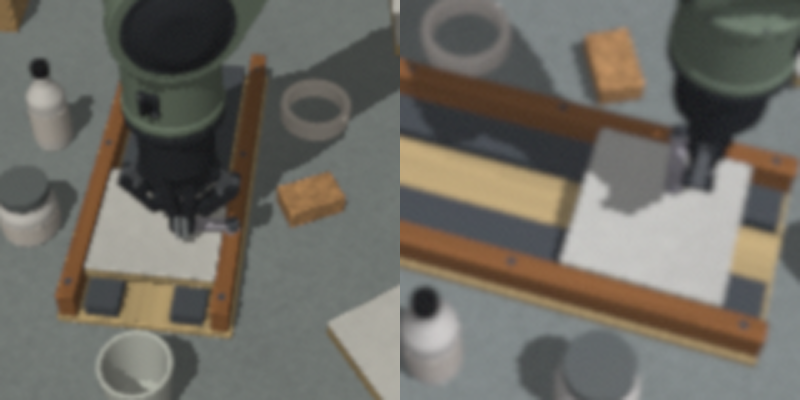

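The bar is nearly across. A little further in −y, watching for the stop.

```bash
python3 -m crank '[{"hand":1,"dx":1,"dy":0,"dz":-3,"yaw":0},{"hand":1,"dx":2,"dy":0,"dz":-6,"yaw":0},{"hand":1,"dx":2,"dy":0,"dz":-6,"yaw":0}]'
python3 -m crank '[{"hand":1,"dx":0,"dy":0,"dz":6,"yaw":0},{"hand":1,"dx":0,"dy":0,"dz":15,"yaw":0},{"hand":1,"dx":0,"dy":-35,"dz":15,"yaw":0},{"hand":1,"dx":0,"dy":-70,"dz":5,"yaw":0},{"hand":1,"dx":0,"dy":-100,"dz":-25,"yaw":0},{"hand":1,"dx":0,"dy":-130,"dz":-60,"yaw":0},{"hand":1,"dx":0,"dy":-130,"dz":-95,"yaw":0},{"hand":1,"dx":0,"dy":-130,"dz":-110,"yaw":0},{"hand":1,"dx":0,"dy":-130,"dz":-110,"yaw":0},{"hand":1,"dx":0,"dy":-130,"dz":-110,"yaw":0}]'
python3 - <<'E'
from h import *
s=bot.observe();print(s['position'],s['force'])
for n in('side','wrist'):
    f=bot.grab_frame(n);cv2.imwrite(f'pics/{n}10.png',f[:,:,::-1])
b=cv2.imread('pics/side10.png')[140:300,160:320]
cv2.imwrite('pics/m10.png',cv2.resize(b,None,fx=3.7,fy=3.7,interpolation=2))
E
```

```text
clock: 8.12
position: [0.5461, 0.1145, 0.0683]
tool_rot: [-1.571, -0.0, -0.048]
force: [0.4, -0.4, -0.2]
grip_width: 0.0
clock: 8.95
position: [0.5409, 0.0054, 0.1986]
tool_rot: [-1.571, -0.0, -0.049]
force: [-0.4, 0.9, -0.2]
grip_width: 0.0001
[0.54090443 0.00542148 0.19856147] [-0.43323987  0.86097851 -0.23899784]
```

View pics/wrist10.png

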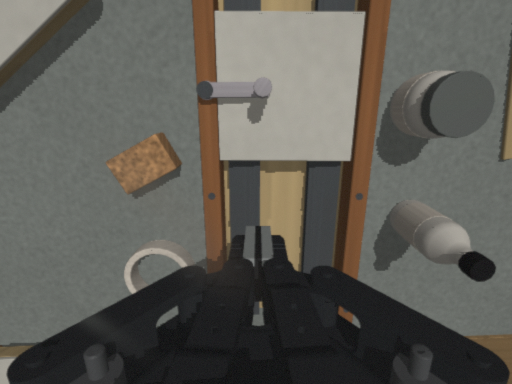

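View pics/m10.png

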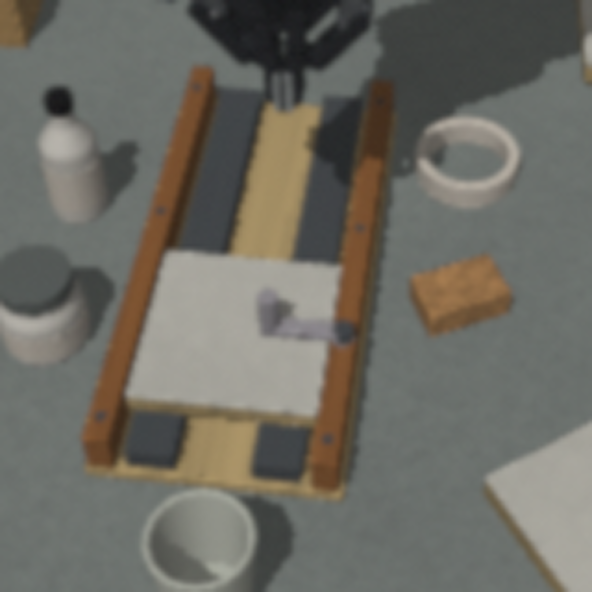

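```bash
python3 - <<'E'
from h import *
C=cam('wrist')
pv=ray(C,(206,90),.062);pg=ray(C,(263,87),.092);print(pv,pg)
d=(pg-pv)[:2];y=-.048;jx=d@[np.cos(y),np.sin(y)];jy=d@[-np.sin(y),np.cos(y)];print('keeper',np.arctan2(jx,jy),np.hypot(*d))
a=ray(C,(219.5,160.5),.049);b=ray(C,(352,162),.049);print(a,b,np.linalg.norm(a-b))
c=ray(C,(216,11),.049);d=ray(C,(364.5,12.5),.049);print(c,d,np.linalg.norm(c-d),np.linalg.norm(a-c))
E
```

```text
[0.49571908 0.09626213 0.062     ] [0.5492015  0.09454018 0.092     ]
keeper 1.5549818389779757 0.05351013727116414
[0.50074205 0.02583936 0.049     ] [0.6418351  0.01766487 0.049     ] 0.14132965325631947
[0.50952146 0.16499022 0.049     ] [0.64621783 0.15738686 0.049     ] 0.13690767210406116 0.1394275464231425
```

```bash
python3 - <<'E'
from h import *
im=cv2.imread('pics/wrist10.png');C=cam('wrist')
m=(im.min(2)>110).astype(np.uint8)
cs,_=cv2.findContours(m,0,2);c=max([c for c in cs if cv2.pointPolygonTest(c,(300,130),False)>0],key=cv2.contourArea)
q=cv2.boxPoints(cv2.minAreaRect(c));ap=cv2.approxPolyDP(cv2.convexHull(c),4,True)[:,0];print(ap.tolist())
for r in (14,20,40,60,120,150,158):
    x=np.where(m[r,200:380])[0]+200;a=ray(C,(x.min()-.5,r),.049);b=ray(C,(x.max()+.5,r),.049);print(r,x.min(),x.max(),round(np.linalg.norm(a-b),4))
E
```

```text
[[215, 11], [364, 12], [349, 160], [220, 159], [210, 83]]
14 215 364 0.1385
20 215 363 0.1384
40 216 361 0.1381
60 216 359 0.1388
120 218 353 0.139
150 220 350 0.138
158 220 349 0.1381
```

The panel width is the same from front to back (138–139 mm), so it lies level and low, and the keeper reads about 1.55 rad. The hand is clear, so I'm handing in.

```bash
python3 - <<'E'
from workcell import bot
bot.job_done();print(bot.observe()['clock'])
E
```

```text
the job is handed in; nothing more can be done
the job is handed in; nothing more can be done
```

The panel is in the notches with the keeper lying across it, and the job was handed in at about 9 s of the 53 s allowed. No verdict is reported.

I pushed the panel about 168 mm along the rails with the shut fingertips, at around 5 N. I then carried the keeper round by its peg at around 2 N and withdrew the hand.

| Last check | Result |
|---|---|
| **Panel height** | Dropped: its rear edge shrank about 5% in the wrist view as it dropped, as a 7 mm drop would give. |
| **Panel position** | Rear edge within 1 mm of the seat along the rails. |
| **Panel level** | Width reads the same from front to back, 138–139 mm. |
| **Keeper angle** | About 1.55 rad, above the 1.3 rad needed. |
| **Other objects** | Those near the jig stand where they were, judged by eye in the views. |
| **Robot contact** | Hand clear above the jig, with only sensor noise on the force reading. |

Two readings disagreed slightly:
- **Panel front edge:** my hand-picked corners gave 136.9 mm for the front edge against 141.3 mm for the rear. The colour-mask measurement did not repeat this, so I put it down to picking error.
- **Side camera:** it put positions along y about 4–9 mm further out than the wrist camera. I relied on the wrist camera.

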